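# Snap the bay cover onto the bench colorimeter

## Task

Close the sample bay of the colorimeter: pick up the wooden press block and, touching the cover only with the block, push the cover along its channel until its tongue is fully under the lip, then press its rear end straight down until it snaps under the catch and lies flat. Then stand the press block upright on the bench again, and leave the other things where they are.

Things in the scene. Friction and masses are not known exactly. Their poses are not given: they have to be found in the camera images.
- meter: Bench colorimeter: low grey casing fixed to the bench, 130 mm wide (x -65 to +65), 310 mm long (y -175 to +135), side walls 63 mm high. Origin on the bench under the centre of its sample bay; z up. A straight open channel 84 mm wide runs along y between the side walls: deck (y -175 to -69), bay (-69 to +65.5), lip at the +y end.
- deck (a point): On the deck, at meter y -120: the channel's raised aluminium floor, 55 mm above the bench, from meter y -175 (open end) to y -69, where it drops 15 mm into the bay. Axes as the meter's.
- bay_floor (a point): Centre of the bay's sunken floor, 40 mm above the bench (meter x 0, y 0). Axes as the meter's.
- lip_edge (a point): Middle of the lip's lower edge, meter y +51, 48 mm above the bench. The lip overhangs the bay from there to y +65.5, making a pocket 8 mm high and 14.5 mm deep; the casing above and beyond it is closed, top 63 mm above the bench, with a small blank display.
- catch (a joint): Sprung steel catch at the deck end of the bay, 50 mm wide; its tooth stands out over the bay (meter y -66 to -62), top level with the deck and sloping down. 0 = out, up to 0.008 m = pushed back into the deck; springs back by itself. Once the cover's tongue is fully in the pocket, about 6 to 12 N straight down on the cover's rear snaps it under the tooth; the joint is then near 0 again.
- cover: Dark bay cover, loose, about 0.2 kg, 80 x 130 x 16 mm; origin at the centre of its underside, +y towards its tongue (as the meter's +y), z up. Thick body y -57 to +47; tongue 60 mm wide, 5 mm thick on to y +65; rear ledge 6 mm thick back to y -65. Starts flat on the deck, 72 to 100 mm short of home, 2 mm play to each side wall.
- cover_mid (a point): Centre of the cover, 8 mm above its underside. Pushed along +y, the cover tips by itself, front down to the bay floor, rear edge riding on deck and catch. It is far enough when the tongue meets the end of the pocket (centre at meter y about 0, rear still about 15 mm high). Fully home it lies flat on the bay floor, top 56 mm above the bench.
- cover_tongue (a point): Tip of the cover's tongue, 65 mm in front (+y) of the cover's origin, 2.5 mm above its underside. Home: meter y about +65, 42.5 mm above the bench.
- cover_rear (a point): Top of the cover's rear ledge, 61 mm behind (-y) the cover's origin, 6 mm above its underside. Home: 46 mm above the bench.
- pusher_mid (a point): Wooden press block, 120 mm tall, 0.25 kg: square stem 26 x 26 mm on a foot 50 (x) x 30 (y) x 20 mm with a flat rubber sole. Stands upright on the bench to the right or left of the meter. The point is its centre, 60 mm above the sole; z up. Grasp the stem 60 to 100 mm above the sole.
- pusher: The same press block; origin at the centre of its sole, z up.
- beaker: Bystander: clear glass beaker, 68 mm across, 90 mm tall; origin at the centre of its underside. Leave it where it stands.
- rack: Bystander: red tube rack 200 x 80 mm with stoppered tubes, 155 mm tall; origin at the centre of its underside. Leave it where it stands.
- soap: Bystander: clear pump bottle, 68 mm across, about 170 mm tall; origin at the centre of its underside. Leave it where it stands.
- jar: Bystander: amber jar, 64 mm across, 90 mm tall; origin at the centre of its underside. Leave it where it stands.
- stopper_box: Bystander: cardboard box 90 x 70 x 35 mm; origin at the centre of its underside. Leave it where it stands.
There are look-alikes about, which are no part of the job. What is shaped like the pusher but green or turquoise is not meant.

How it is judged:
By the outcome, as a careful person would: the job done as asked, in the order asked, and still so for the second after the job is handed in, with the robot touching nothing.
It also fails if it takes over 64 s, if anything falls off the work surface, if the arm or the gripper's body presses on something with over 40 N, if the wrist force passes 120 N, or if a joint passes its speed limit or range.

## Robot

A 6-joint arm with a two-finger parallel gripper is mounted at the origin on the work surface. World frame = base frame: x ahead of the robot, y to its left, z up, the work surface at z = 0. Lengths are in m, angles in degrees, forces in N, time in s.
With the tool pointing down it reaches from about 0.275 to 1 m from the base axis. Payload 8.4 kg.
Tool frame: the origin (TCP) lies at the centre of the arm's flange, where the gripper is bolted on; the fingertips stand 173 mm ahead of it and the grasp point (between the pads) lies 155 mm ahead of it; y points along the fingers, x is the direction in which the jaws open and shut, and the axes are right-handed (so a half turn about y gives the same grasp; the last joint's range is limited). The gripper opens to 85 mm and grips with 20 to 120 N. Pads are 22 mm wide; open, the fingers measure 114 mm over their backs; the gripper's body (76 mm by 85 mm) begins 54 mm behind the grasp point. The pads swing forward as they close: fully open they stand 13 mm farther back than shut.
Start: joints at [72.685, 20.225, 93.587, -0, 66.188, -0.138], TCP at [0.185, 0.597, 0.405] pointing down, gripper open.
Joint ranges: [-150.9, 150.9], [-52.94, 120.26], [3.33, 152.33], [-74.26, 254.26], [0, 154.13], [-172.89, 172.89]. Speed limits (degrees/s): [127.2, 127.2, 159.86, 180, 180, 180].

## Interface

Orientations are given as [roll, pitch, yaw] about the fixed x, y, z axes, in that order (R = Rz(yaw) Ry(pitch) Rx(roll)).
In Python, from bench import arm gives the robot as it stands.
- The arm moves only by the shell command python3 -m handwheel 'ROWS' [OPENING]. ROWS is JSON, a list of rows, each a list of 2 entries, a list of its own where there are three numbers: the shift along the tool's x, y, z in m, then the turn about the tool's y in rad. A call has 1 to 10 rows; each row shifts and turns the commanded pose from where the row before left it, along the tool's axes as they then stand; what a row does not reach is not made up. A row lasts 1/10 s, in which the tool goes at most 50 mm and 8.59 degrees, less where a joint would pass 70% of its speed; a pose out of reach is approached as far as the arm can. A call is refused whole if a number of a shift passes 0.05 or a number of a turn 0.15, either way. A call with a gripper value outside its range is refused whole. OPENING is the opening, from 0 (shut) to 1 (fully open), set as the call begins (- or left out, the last holds). The fingers move at their own pace and stop on an object; the grip force is fixed at half the most. Time passes only in rows, so rows that do not move let the fingers close. It gives the time, the measured TCP pose, the force and the opening at its end, in the units of the state.
- arm.read_state(): the state, without advancing time (a new reading comes with each control period).
- arm.capture(name): name is "scene" or "top"; returns the picture (480x640x3 uint8, blue, green, red); there is no depth.
- arm.camera_params(name): a dict with "fx", "fy", "cx", "cy" (pixels), "R" (3x3) and "t" (3): a world point X has camera coordinates R X + t. Camera axes: x right, y down, z forward; pixel columns grow to the right and rows downward; lengths in m; the calibration is good to about 2 mm. A picture is of the moment at which its call begins. camera_params takes no time and is no camera call.
- arm.finish_job(): hands the job in, once; it reports no verdict.
The state is a dict: "clock": time; "joint_pos": joint angles; "dq": joint speeds; "joint_torque": joint torques, N m; "eef_pos": TCP position; "orientation": TCP orientation; "ft_force": force on the tool from outside, world axes, zero at the start; "torque": the same for the moment, N m; "grip_width": finger opening in m.
Only numpy, scipy, OpenCV 4.12 (cv2) and the standard library are available. Lean on these libraries where they do the work, as an engineer would, in place of code of your own. Each camera call takes 0.05 s, during which the arm holds its last target.

## Working session

There is one attempt and no reset: what is moved stays moved. The work goes in short steps, Python scripts to look and compute and a shell command to move; the robot and the scene stay as the last step left them, time stands still between calls to the robot, and variables do not carry over. Pictures are saved under pics/ and viewed, and the job is handed in when it is done.

```bash
ls; mkdir -p pics
python3 - <<'E'
from bench import arm
import cv2
s=arm.read_state();print(s)
for n in("scene","top"):
    cv2.imwrite(f"pics/{n}0.png",arm.capture(n));print(n,arm.camera_params(n))
E
```

```text
pics
{'clock': 0.0, 'joint_pos': array([ 7.26869759e+01,  2.02619803e+01,  9.36290448e+01,  8.00396165e-04,
        6.61866654e+01, -1.38090754e-01]), 'dq': array([-0.06744799,  0.02157859,  0.006914  , -0.02531273, -0.08676305,
       -0.03392548]), 'joint_torque': array([-2.04978896e-03, -6.05238390e+01, -3.42066658e+01, -1.93101587e-04,
        9.30500304e-03,  7.08375055e-06]), 'eef_pos': array([0.18449109, 0.59690655, 0.40396726]), 'orientation': array([-8.99990809e+01,  7.76885790e-02,  7.28247436e+01]), 'ft_force': array([ 0.11409866,  0.01005305, -0.17065298]), 'torque': array([-0.0045057 ,  0.01964928,  0.02489586]), 'grip_width': 0.08555581582734507}
scene {'fx': 529.8793646595352, 'fy': 529.8793646595352, 'cx': 323.7155656274041, 'cy': 225.02656006874344, 'R': array([[-0.32320895,  0.94632711, -0.00098799],
       [ 0.74138075,  0.25256237, -0.62174499],
       [-0.58812461, -0.20168602, -0.78321912]]), 't': array([ 0.15281915, -0.33798804,  1.54835739])}
top {'fx': 435.05529309420774, 'fy': 435.05529309420774, 'cx': 324.25622317208484, 'cy': 239.08096211026867, 'R': array([[-0.00604195, -0.99962035, -0.02688207],
       [-0.98751931,  0.0101954 , -0.15716761],
       [ 0.15738202,  0.02559697, -0.98720601]]), 't': array([0.01492477, 0.51110163, 1.01885194])}
```

View pics/scene0.png

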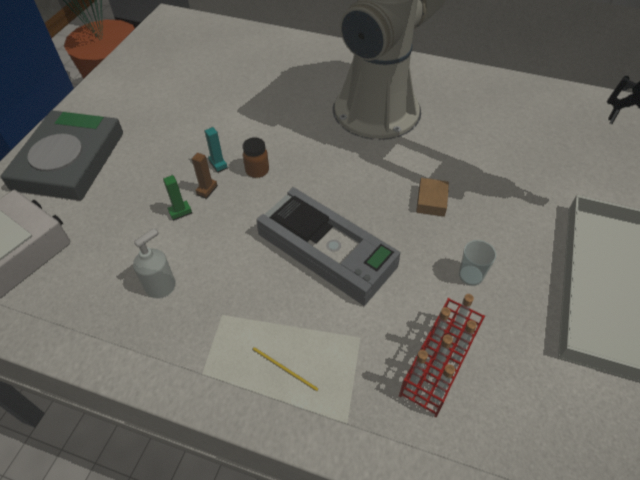

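View pics/top0.png

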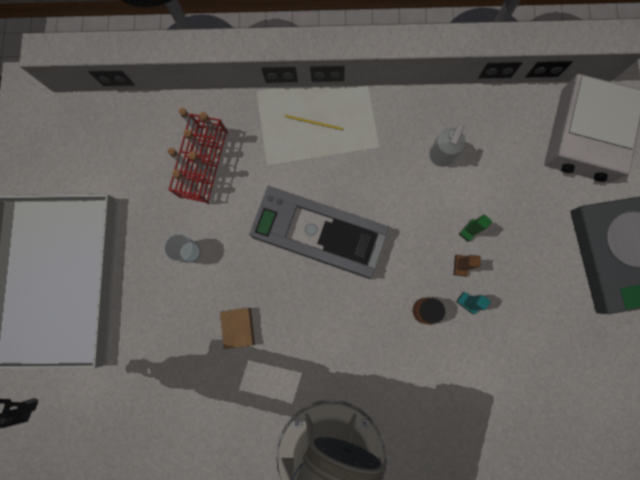

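The brown press block is at scene (204,175) and top (466,265), between a green and a turquoise look-alike. The meter is at the centre, with its display (lip) end towards world +y. I'll enlarge these.

Run:
```python
import cv2
def crop(n,x0,y0,x1,y1,k,o):
    i=cv2.imread(f"pics/{n}0.png")[y0:y1,x0:x1]
    i=cv2.convertScaleAbs(i,alpha=1.8,beta=10)
    cv2.imwrite(f"pics/{o}.png",cv2.resize(i,None,fx=k,fy=k,interpolation=cv2.INTER_CUBIC))
crop("top",240,175,400,285,5,"c_top_m")
crop("scene",250,180,410,300,5,"c_sc_m")
crop("top",400,190,520,330,4,"c_top_p")
crop("scene",150,110,280,230,5,"c_sc_p")
```

```text
(no output)
```

View pics/c_top_m.png

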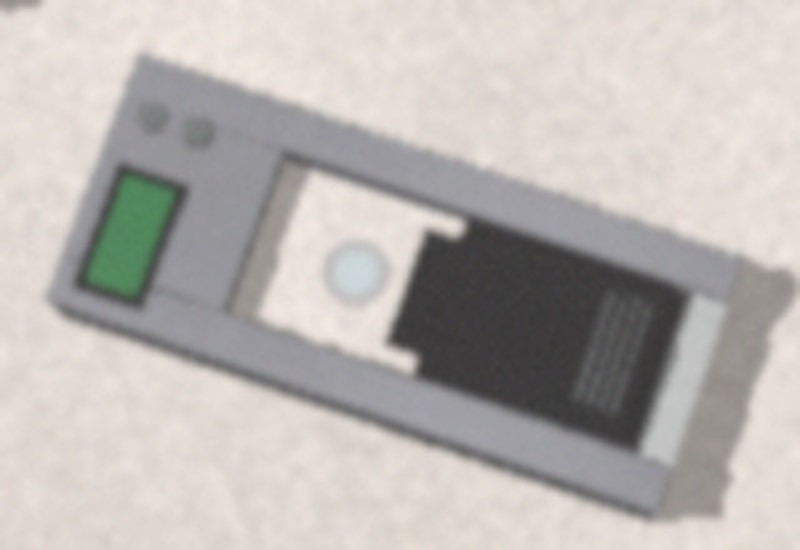

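View pics/c_sc_m.png

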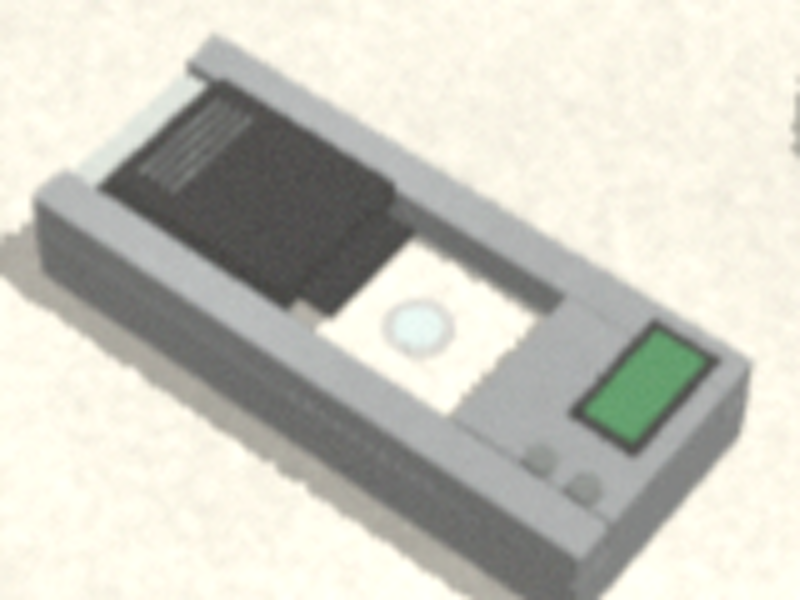

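View pics/c_top_p.png

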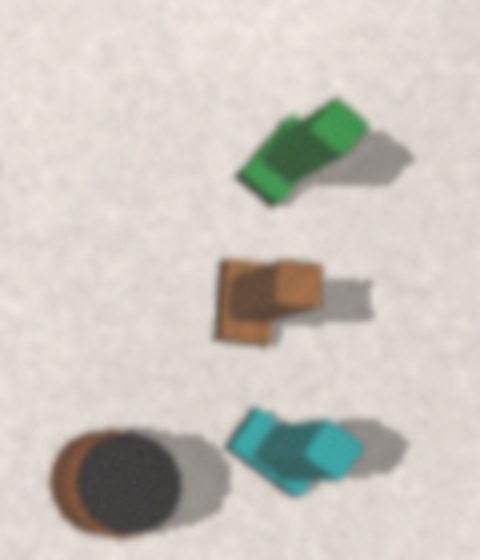

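View pics/c_sc_p.png

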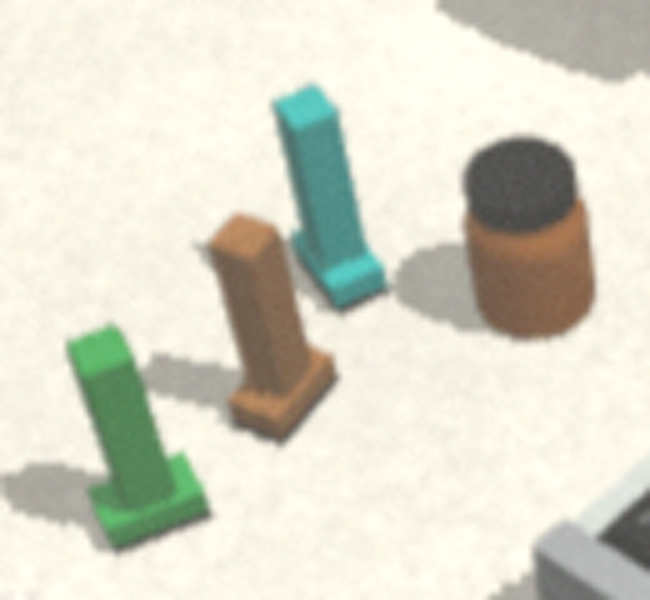

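```bash
cat > h.py <<'E'
import numpy as np
from bench import arm
from scipy.optimize import least_squares
def proj(n,X):
    c=arm.camera_params(n);q=np.asarray(X)@c["R"].T+c["t"]
    return np.c_[c["fx"]*q[:,0]/q[:,2]+c["cx"],c["fy"]*q[:,1]/q[:,2]+c["cy"]]
def fit(obs,x0,free=(0,1,2)):
    # obs: list (cam,(x0,y0,k),(u,v),(X local))
    x0=np.array(x0,float);free=list(free)
    def res(p,full=False):
        q=x0.copy();q[free]=p;r=[]
        c,s=np.cos(q[2]),np.sin(q[2])
        for cam,(a,b,k),(u,v),X in obs:
            W=[q[0]+c*X[0]-s*X[1],q[1]+s*X[0]+c*X[1],X[2]]
            m=np.array([a+(u+.5)/k-.5,b+(v+.5)/k-.5])
            r.append(proj(cam,[W])[0]-m)
        return np.array(r) if full else np.ravel(r)
    s=least_squares(res,x0[free],loss="soft_l1");q=x0.copy();q[free]=s.x
    return q,res(s.x,True)
E
python3 - <<'E'
from h import *
np.set_printoptions(precision=4,suppress=True)
T=(240,175,5);S=(250,180,5)
o=[("top",T,(140,55),(.065,.135,.063)),("top",T,(52,300),(-.065,.135,.063)),("top",T,(742,258),(.065,-.175,.063)),("top",T,(655,512),(-.065,-.175,.063)),
("scene",S,(750,365),(-.065,.135,.063)),("scene",S,(585,562),(.065,.135,.063)),("scene",S,(213,38),(-.065,-.175,.063)),("scene",S,(38,195),(.065,-.175,.063))]
m,r=fit(o,[.5,0,0]);print("meter",m,np.degrees(m[2]));print(r)
T=(400,190,4);S=(150,110,5)
h=.013
o=[("top",T,(278,260),(h,h,.12)),("top",T,(322,264),(h,-h,.12)),("top",T,(320,308),(-h,-h,.12)),("top",T,(275,307),(-h,h,.12)),
("top",T,(222,260),(.025,.015,.02)),("top",T,(217,341),(-.025,.015,.0)),("top",T,(268,346),(-.025,-.015,.0)),
("scene",S,(240,213),(-h,-h,.12)),("scene",S,(280,230),(-h,h,.12)),("scene",S,(250,260),(h,h,.12)),("scene",S,(210,243),(h,-h,.12)),
("scene",S,(337,378),(-.025,.015,0)),("scene",S,(281,441),(.025,.015,0)),("scene",S,(232,420),(.025,-.015,0))]
p,r=fit(o,[.5,-.3,0]);print("pusher",p,np.degrees(p[2]));print(r)
# cover: offset along meter y
T=(240,175,5);S=(250,180,5)
o=[("top",T,(428,233),(.03,.065,.06)),("top",T,(390,343),(-.03,.065,.06)),("scene",S,(415,235),(-.03,.065,.06)),("scene",S,(332,312),(.03,.065,.06)),("top",T,(690,290),(.04,-.065,.061)),("top",T,(640,445),(-.04,-.065,.061)),]
c,r=fit(o,m);print("cover",c,np.degrees(c[2]));print(r)
d=c[:2]-m[:2];cy,sy=np.cos(m[2]),np.sin(m[2]);print("cover in meter",cy*d[0]+sy*d[1],-sy*d[0]+cy*d[1])
E
```

```text
meter [ 0.5363  0.0442 -0.3457] -19.809902281422435
[[-0.6032 -0.807 ]
 [-2.0491 -0.2109]
 [ 0.1674 -0.4133]
 [ 0.2267  0.2788]
 [ 0.9161 -1.0078]
 [-1.1061 -0.2237]
 [ 0.3992 -1.1401]
 [-1.7528  0.2316]]
pusher [ 0.4467 -0.3236 -0.0926] -5.305387207318668
[[-0.2837 -0.2446]
 [ 0.5594 -0.2757]
 [ 0.695   0.3906]
 [ 0.0528 -0.345 ]
 [ 0.7668 -0.1613]
 [-0.9796  0.5537]
 [-1.5107  0.3283]
 [-1.1665 -0.9906]
 [ 0.1322 -1.2825]
 [ 0.2116 -0.2162]
 [-1.1651  0.0016]
 [ 0.0923  0.2791]
 [ 0.8884  1.0471]
 [ 0.5376  1.6017]]
cover [ 0.5054 -0.043  -0.323 ] -18.505119649469513
[[-0.6058 -1.1618]
 [-0.8326  0.2992]
 [-0.6894 -1.2408]
 [-0.325   0.2446]
 [ 0.0511 -0.1834]
 [ 0.0764  0.6012]]
cover in meter 0.00046544888669221296 -0.09243314214278767
```

```bash
cat >> h.py <<'E'
import cv2
def wire(img,cam,pose,boxes,off,k,col=(0,0,255)):
    c,s=np.cos(pose[2]),np.sin(pose[2])
    for poly in boxes:
        W=[[pose[0]+c*x-s*y,pose[1]+s*x+c*y,z] for x,y,z in poly]
        P=(proj(cam,W)-off+.5)*k-.5
        cv2.polylines(img,[np.round(P).astype(int)],True,col,1)
def rect(x0,x1,y0,y1,z): return [(x0,y0,z),(x1,y0,z),(x1,y1,z),(x0,y1,z)]
METER=[rect(-.065,.065,-.175,.135,.063),rect(-.065,.065,-.175,.135,0),rect(-.042,.042,-.175,.051,.063),rect(-.042,.042,-.069,.0655,.04)]
PUSH=[rect(-.013,.013,-.013,.013,.12),rect(-.025,.025,-.015,.015,.02),rect(-.025,.025,-.015,.015,0)]
def crop(img,x0,y0,x1,y1,k):
    return cv2.resize(cv2.convertScaleAbs(img[y0:y1,x0:x1],alpha=1.8,beta=10),None,fx=k,fy=k,interpolation=cv2.INTER_CUBIC)
E
python3 - <<'E'
from h import *
m=[.5363,.0442,-.3457];p=[.4467,-.3236,-.0926]
for n,b in (("top",(240,175,400,285)),("scene",(250,180,410,300))):
    i=crop(cv2.imread(f"pics/{n}0.png"),*b,5);wire(i,n,m,METER,b[:2],5);cv2.imwrite(f"pics/w_{n}.png",i)
E
```

```text
(no output)
```

View pics/w_top.png

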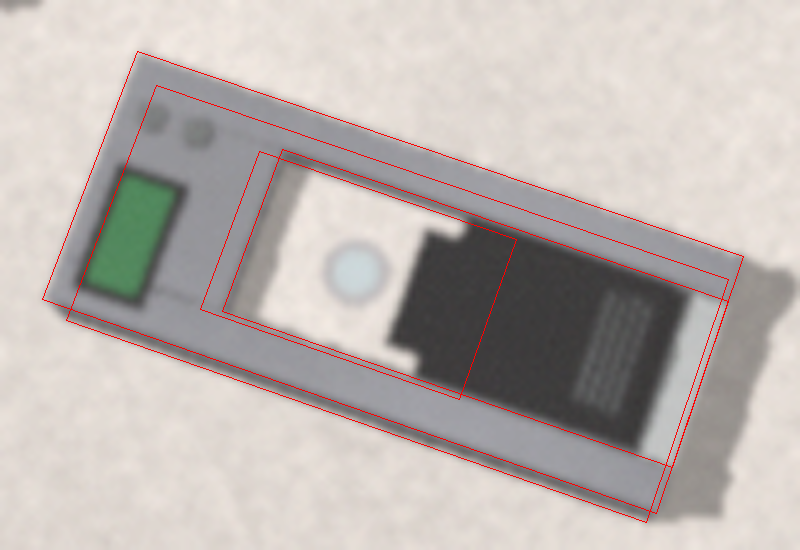

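View pics/w_scene.png

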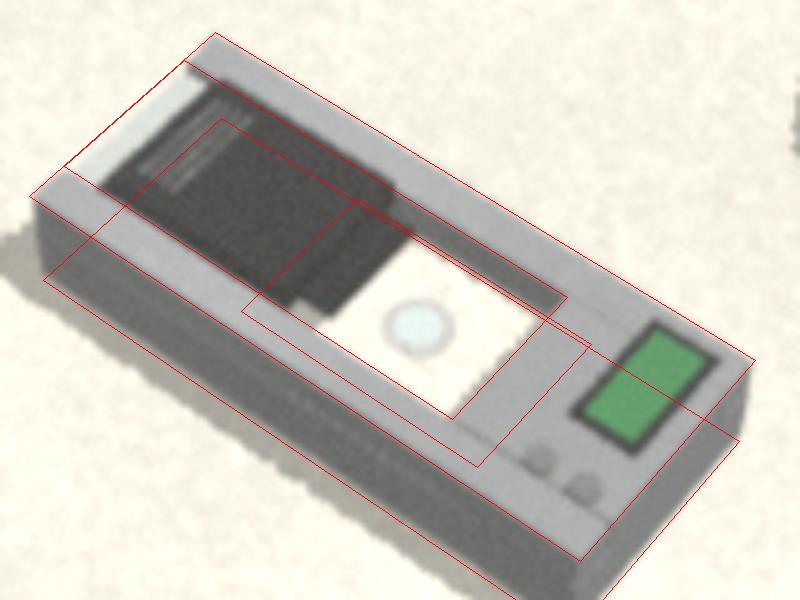

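The wireframe fits within about 2 px, so the poses are good enough to act on. I'll grasp with the jaws along the block's y, where there are no neighbours. First I move above the block.

```bash
python3 -m handwheel '[[[-0.04,0,-0.026],0],[[-0.04,0,-0.026],0],[[-0.04,0,-0.026],0],[[-0.04,0,-0.026],0],[[-0.04,0,-0.026],0],[[-0.04,0,-0.026],0],[[-0.04,0,-0.026],0],[[-0.04,0,-0.026],0],[[-0.04,0,-0.026],0],[[-0.04,0,-0.026],0]]' 1
```

```text
clock: 1.1
eef_pos: [0.3146, 0.1364, 0.4047]
orientation: [-90.0, -0.0, 72.9]
ft_force: [1.0, 0.5, -0.1]
grip_width: 0.0852
```

```bash
python3 -m handwheel '[[[-0.04,0,-0.026],0],[[-0.04,0,-0.026],0],[[-0.04,0,-0.026],0],[[-0.04,0,-0.026],0],[[-0.04,0,-0.026],0],[[-0.04,0,-0.026],0],[[-0.04,0,-0.026],0],[[-0.04,0,-0.026],0],[[-0.04,0,-0.026],0],[[0,0,0],0]]'
python3 -m handwheel '[[[0,0,0],-0.104],[[0,0,0],-0.104],[[0,0,0],0],[[0,0,0],0]]'
cat >> h.py <<'E'
def delta(x,y,z=None):
    s=arm.read_state();e=s["eef_pos"];a=np.radians(s["orientation"][2]);d=np.array([x,y])-e[:2]
    print("eef",e,"yaw",s["orientation"][2],"tool dx,dy,dz",np.round([np.cos(a)*d[0]+np.sin(a)*d[1],(e[2]-z) if z is not None else 0,-np.sin(a)*d[0]+np.cos(a)*d[1]],4))
E
python3 -c "
from h import *
delta(.4467,-.3236,.24);print(arm.read_state()['joint_pos'])"
```

```text
clock: 2.1
eef_pos: [0.4332, -0.2794, 0.4045]
orientation: [-90.1, 0.1, 72.6]
ft_force: [0.3, 1.2, -0.6]
grip_width: 0.0852
clock: 2.5
eef_pos: [0.432, -0.2745, 0.4045]
orientation: [-90.0, -0.0, 84.6]
ft_force: [-0.6, -0.8, -0.0]
grip_width: 0.0851
eef [ 0.4319541  -0.27453787  0.40452969] yaw 84.58115973577593 tool dx,dy,dz [-0.0475  0.1645 -0.0193]
[-3.26076171e+01  1.01343895e+01  1.07264600e+02  2.74642546e-03
  6.26275256e+01 -1.17190043e+02]
```

```bash
python3 -m handwheel '[[[-0.024,0.015,-0.01],0],[[-0.0235,0.015,-0.0093],0],[[0,0.0,0],0],[[0,0.0,0],0]]'
python3 - <<'E'
from h import *
delta(.4467,-.3236,.24)
a=crop(arm.capture("scene"),150,90,310,210,5);wire(a,"scene",[.4467,-.3236,-.0926],PUSH,(150,90),5);cv2.imwrite("pics/a1.png",a)
E
```

```text
clock: 2.9
eef_pos: [0.4468, -0.3238, 0.3742]
orientation: [-89.9, -0.1, 84.6]
ft_force: [-0.7, 0.3, 0.2]
grip_width: 0.0852
eef [ 0.44679612 -0.32375917  0.37423565] yaw 84.60856492068858 tool dx,dy,dz [1.000e-04 1.342e-01 1.000e-04]
```

View pics/a1.png

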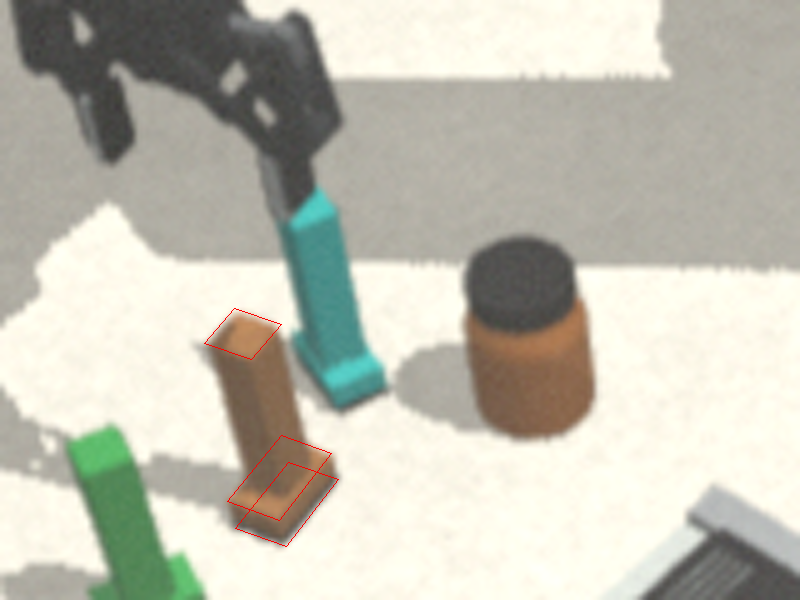

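```bash
python3 -m handwheel '[[[0,0.035,0],0],[[0,0.035,0],0],[[0,0.035,0],0],[[0,0.0292,0],0],[[0,0,0],0],[[0,0,0],0]]'
python3 -m handwheel '[[[0,0,0],0],[[0,0,0],0],[[0,0,0],0],[[0,0,0],0],[[0,0,0],0],[[0,0,0],0],[[0,0,0],0],[[0,0,0],0]]' 0
python3 -c "
from h import *
print(arm.read_state())
cv2.imwrite('pics/a2.png',crop(arm.capture('scene'),150,90,310,210,5))"
```

```text
clock: 3.55
eef_pos: [0.4472, -0.3236, 0.2413]
orientation: [-90.0, -0.0, 84.7]
ft_force: [0.0, 0.2, -0.2]
grip_width: 0.085
clock: 4.35
eef_pos: [0.4472, -0.3242, 0.2414]
orientation: [-90.1, 0.0, 84.7]
ft_force: [-0.2, 0.8, 6.4]
grip_width: 0.0256
{'clock': 4.35, 'joint_pos': array([-3.60928687e+01,  2.59167217e+01,  1.09709839e+02,  2.01294784e-03,
        4.42987541e+01, -1.20824162e+02]), 'dq': array([ 0.00489793, -0.07844032,  0.10462573,  0.00707931,  0.04219361,
        0.12766214]), 'joint_torque': array([-4.44766902e-02, -5.38150084e+01, -2.29781377e+01, -4.85938322e-02,
       -4.32322137e-01, -7.30595712e-03]), 'eef_pos': array([ 0.44724496, -0.32418995,  0.24143142]), 'orientation': array([-9.00648570e+01,  3.70603028e-02,  8.47298330e+01]), 'ft_force': array([-0.20135102,  0.76331979,  6.41260912]), 'torque': array([ 0.21589974,  0.15533267, -0.04335172]), 'grip_width': 0.025599163235193997}
```

View pics/a2.png

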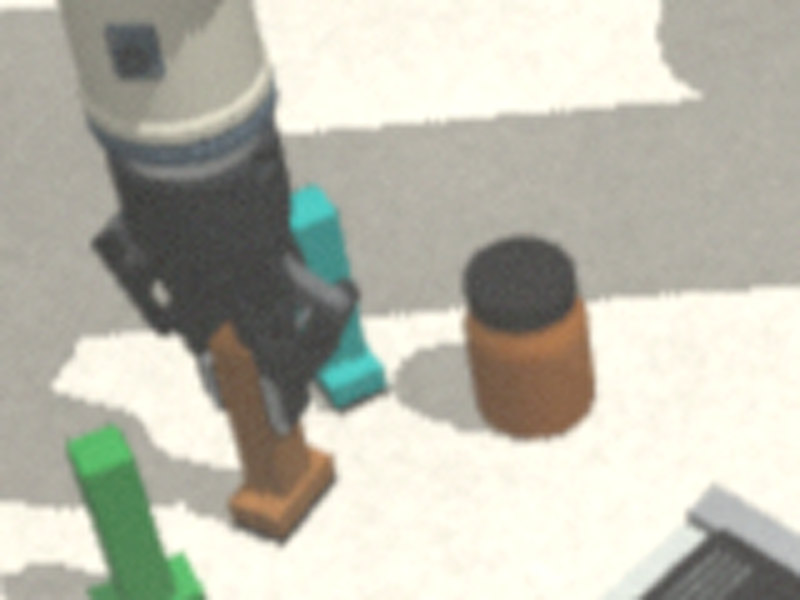

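```bash
python3 -m handwheel '[[[0,-0.03,0],0],[[0,-0.045,0],0],[[0,-0.035,0],0],[[0,0,0],0.127],[[0,0,0],0.127],[[0,0,0],0]]'
cat >> h.py <<'E'
M=np.array([.5363,.0442,-.3457])
def m2w(x,y):
    c,s=np.cos(M[2]),np.sin(M[2]);return M[0]+c*x-s*y,M[1]+s*x+c*y
def tcp_m():
    s=arm.read_state();d=s["eef_pos"][:2]-M[:2];c,q=np.cos(M[2]),np.sin(M[2])
    print("TCP in meter",c*d[0]+q*d[1],-q*d[0]+c*d[1],"sole",s["eef_pos"][2]-.2414,"yaw",s["orientation"][2],s["ft_force"],s["clock"])
E
python3 -c "
from h import *
print(m2w(0,-.2));delta(*m2w(0,-.2),.2414+.0575);tcp_m()"
```

```text
clock: 5.0
eef_pos: [0.4467, -0.3238, 0.3506]
orientation: [-90.0, -0.0, 70.1]
ft_force: [0.4, 1.0, -2.0]
grip_width: 0.0254
(np.float64(0.468528930569473), np.float64(-0.1439676968776593))
eef [ 0.44670959 -0.32376277  0.35062897] yaw 70.07877370473248 tool dx,dy,dz [0.1765 0.0517 0.0407]
TCP in meter 0.04039605174741058 -0.3765517243279207 sole 0.10922897357871147 yaw 70.07877370473248 [ 0.42505406  0.98605971 -2.01517666] 5.0
```

```bash
python3 -m handwheel '[[[0.044,0,0.0102],0],[[0.044,0,0.0102],0],[[0.044,0,0.0102],0],[[0.0445,0,0.0101],0],[[0,0.03,0],0],[[0,0,0],0],[[0,0,0],0]]'
python3 - <<'E'
from h import *
delta(*m2w(0,-.2),.2414+.0575);tcp_m()
s=arm.read_state();e=s["eef_pos"]
pose=[e[0],e[1],np.radians(s["orientation"][2]-90)]
dz=e[2]-.2414
P=[[(x,y,z+dz) for x,y,z in b] for b in PUSH]
for n,b in (("top",(310,185,430,285)),("scene",(190,120,350,240))):
    i=crop(arm.capture(n),*b,5);wire(i,n,pose,P,b[:2],5);cv2.imwrite(f"pics/b_{n}.png",i)
E
```

```text
clock: 5.7
eef_pos: [0.4682, -0.1442, 0.3202]
orientation: [-89.9, 0.0, 70.3]
ft_force: [0.5, -0.5, -3.5]
grip_width: 0.0249
eef [ 0.4682303  -0.14421312  0.32021326] yaw 70.3175738138276 tool dx,dy,dz [ 0.0003  0.0213 -0.0002]
TCP in meter -0.00019779815022612224 -0.20033209663018225 sole 0.07881325638488679 yaw 70.3175738138276 [ 0.53444819 -0.51939853 -3.46802363] 5.7
```

View pics/b_top.png

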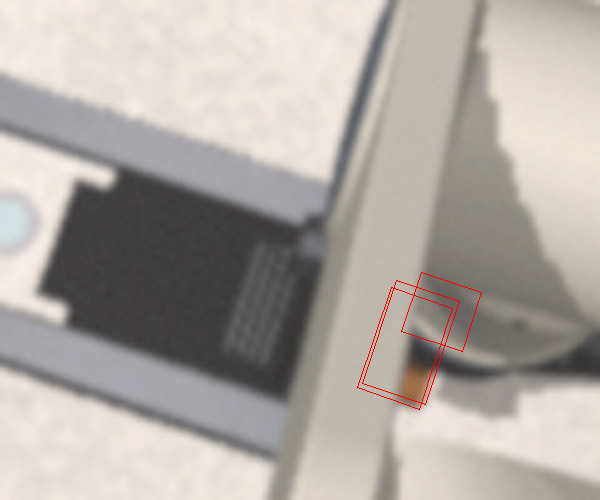

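View pics/b_scene.png

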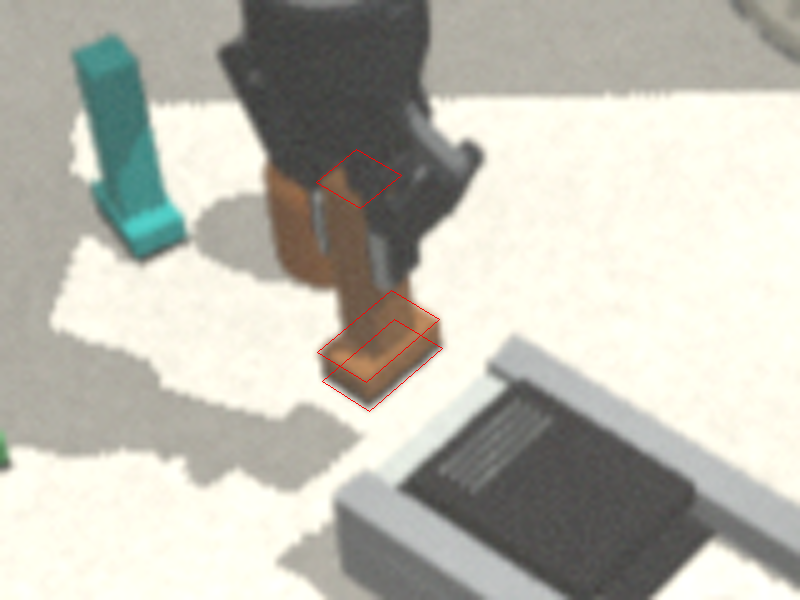

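```bash
python3 -m handwheel '[[[0,0.0107,0],0],[[0,0.0106,0],0],[[0.005,0,0],0],[[0.005,0,0],0],[[0.005,0,0],0],[[0.005,0,0],0],[[0,0,0],0]]'
python3 -c "
from h import *
tcp_m()"
```

```text
clock: 6.5
eef_pos: [0.4756, -0.1246, 0.2995]
orientation: [-90.0, -0.0, 70.2]
ft_force: [0.3, -0.1, -2.7]
grip_width: 0.0253
TCP in meter 0.00013797053917733587 -0.1793745031121063 sole 0.058060276503742736 yaw 70.23584770348043 [ 0.30930068 -0.12519602 -2.65449589] 6.5
```

```bash
python3 -m handwheel '[[[0.0,0.0008,0],0],[[0.005,0,0],0],[[0.005,0,0],0],[[0.005,0,0],0],[[0.005,0,0],0],[[0.005,0,0],0],[[0.005,0,0],0],[[0,0,0],0]]'
python3 - <<'E'
from h import *
tcp_m()
i=crop(arm.capture("scene"),230,140,390,260,5);cv2.imwrite(f"pics/d1.png",i)
E
```

```text
clock: 7.3
eef_pos: [0.4857, -0.0964, 0.2984]
orientation: [-90.0, -0.0, 70.2]
ft_force: [-0.3, -0.6, -2.6]
grip_width: 0.0257
TCP in meter 5.7879038540945005e-05 -0.14941472503764136 sole 0.05700208740472068 yaw 70.21843016201537 [-0.31848859 -0.55617575 -2.58344109] 7.3
```

View pics/d1.png

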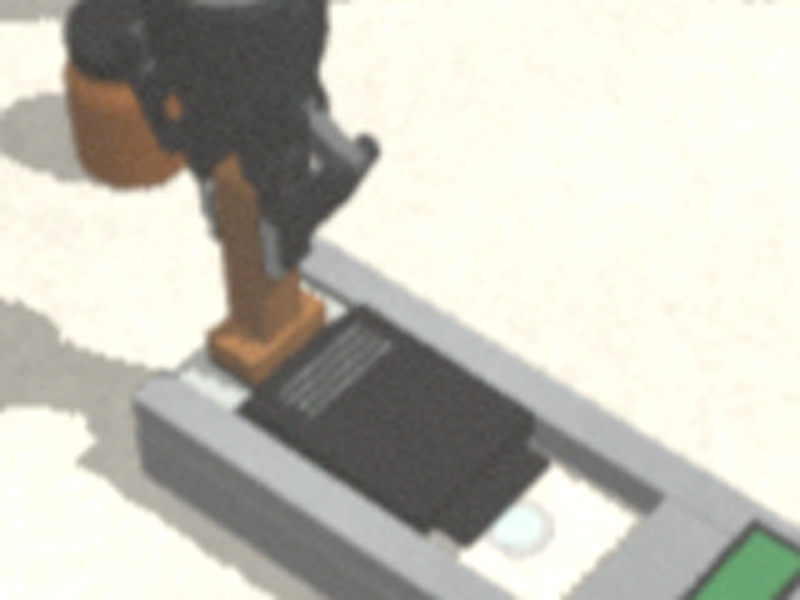

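The foot is seated behind the cover at about (265,345), and the cover has moved forward. I keep pushing.

```bash
python3 -m handwheel '[[[0.005,0,0],0],[[0.005,0,0],0],[[0.005,0,0],0],[[0.005,0,0],0],[[0.005,0,0],0],[[0.005,0,0],0],[[0.005,0,0],0],[[0.005,0,0],0],[[0.005,0,0],0],[[0,0,0],0]]'
python3 - <<'E'
from h import *
tcp_m()
i=crop(arm.capture("scene"),250,150,410,270,5);cv2.imwrite(f"pics/d2.png",i)
E
```

```text
clock: 8.35
eef_pos: [0.501, -0.0541, 0.2984]
orientation: [-90.0, -0.0, 70.2]
ft_force: [-0.4, 0.1, -2.8]
grip_width: 0.0257
TCP in meter 6.519071401878129e-05 -0.10447192413007221 sole 0.057012410773273736 yaw 70.21093831530506 [-0.37240874  0.14658438 -2.75227842] 8.35
```

View pics/d2.png

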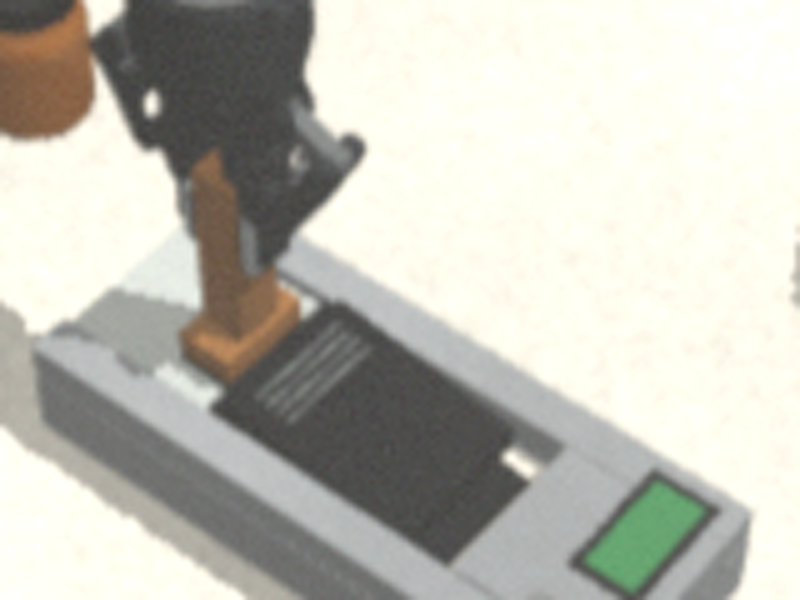

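The cover has tipped and its tongue is going under the lip near (480,500). I continue more slowly and watch the force.

```bash
python3 -m handwheel '[[[0.004,0,0],0],[[0.004,0,0],0],[[0.004,0,0],0],[[0.004,0,0],0],[[0,0,0],0]]'; python3 -m handwheel '[[[0.002,0,0],0],[[0.002,0,0],0],[[0,0,0],0]]';python3 -m handwheel '[[[0.001,0,0],0],[[0.001,0,0],0],[[0,0,0],0]]'
python3 - <<'E'
from h import *
tcp_m()
i=crop(arm.capture("scene"),250,150,410,270,5);cv2.imwrite(f"pics/d3.png",i)
E
```

```text
clock: 8.9
eef_pos: [0.5063, -0.0392, 0.2984]
orientation: [-90.0, -0.0, 70.2]
ft_force: [0.2, -0.1, -3.0]
grip_width: 0.0257
clock: 9.2
eef_pos: [0.5076, -0.0357, 0.2984]
orientation: [-90.0, -0.0, 70.2]
ft_force: [0.1, -0.2, -3.7]
grip_width: 0.0253
clock: 9.5
eef_pos: [0.5082, -0.034, 0.2984]
orientation: [-90.0, -0.0, 70.2]
ft_force: [-0.0, -0.1, -3.4]
grip_width: 0.0255
TCP in meter 2.1235022828088035e-05 -0.08306256779724398 sole 0.056979158216147574 yaw 70.18768411161825 [-0.04921911 -0.0974923  -3.37953283] 9.5
```

View pics/d3.png

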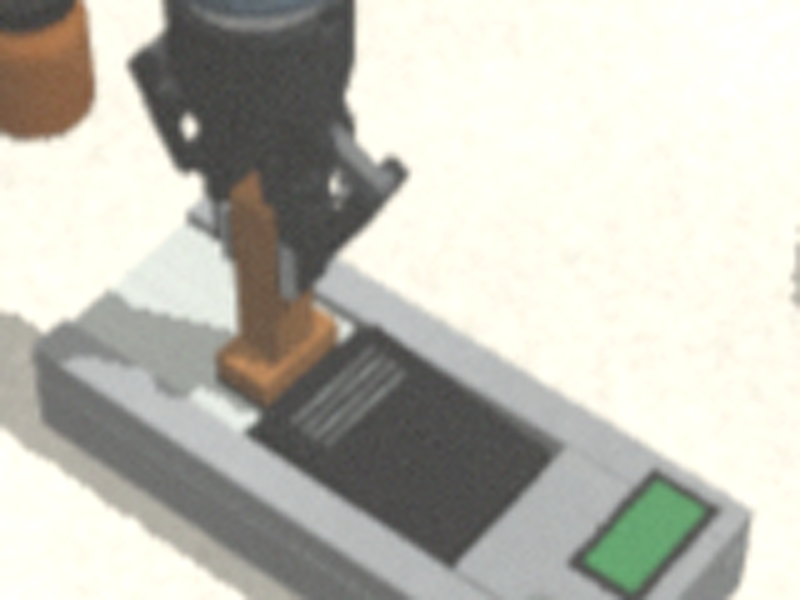

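Almost there, with no contact force yet. I go on in 1 mm rows.

```bash
for i in 1; do python3 -m handwheel '[[[0.001,0,0],0],[[0.001,0,0],0],[[0,0,0],0]]';done; python3 -m handwheel '[[[0.001,0,0],0],[[0,0,0],0]]';python3 -m handwheel '[[[0.001,0,0],0],[[0,0,0],0]]'
python3 -c "
from h import *
tcp_m()"
```

```text
clock: 9.85
eef_pos: [0.5089, -0.032, 0.2984]
orientation: [-90.0, -0.0, 70.2]
ft_force: [-0.8, 0.3, -3.1]
grip_width: 0.0253
clock: 10.05
eef_pos: [0.5092, -0.0311, 0.2984]
orientation: [-90.0, -0.0, 70.2]
ft_force: [-0.9, 0.6, -3.0]
grip_width: 0.0256
clock: 10.25
eef_pos: [0.5096, -0.0302, 0.2985]
orientation: [-90.0, -0.0, 70.2]
ft_force: [-1.6, -0.6, -2.2]
grip_width: 0.0252
TCP in meter 0.00010545216249576925 -0.07906064240240908 sole 0.05709138648113282 yaw 70.18653104668729 [-1.63187672 -0.55379372 -2.1739254 ] 10.25
```

```bash
python3 -m handwheel '[[[0.001,0,0],0],[[0,0,0],0]]';python3 -m handwheel '[[[0.001,0,0],0],[[0,0,0],0]]';python3 -m handwheel '[[[0.0005,0,0],0],[[0,0,0],0]]'
python3 - <<'E'
from h import *
tcp_m()
i=crop(arm.capture("scene"),250,150,410,270,5);cv2.imwrite(f"pics/d4.png",i)
E
```

```text
clock: 10.45
eef_pos: [0.5099, -0.0292, 0.2985]
orientation: [-90.0, -0.0, 70.2]
ft_force: [0.2, -0.1, -1.3]
grip_width: 0.0257
clock: 10.65
eef_pos: [0.5103, -0.0283, 0.2984]
orientation: [-90.0, -0.0, 70.2]
ft_force: [-0.5, -0.9, -1.0]
grip_width: 0.025
clock: 10.85
eef_pos: [0.5104, -0.0279, 0.2984]
orientation: [-90.0, 0.0, 70.2]
ft_force: [-0.8, -1.0, -0.9]
grip_width: 0.0255
TCP in meter 3.913003411553165e-05 -0.07657952624804311 sole 0.05701699360599044 yaw 70.19173387519338 [-0.78694561 -0.95659943 -0.85990023] 10.85
```

View pics/d4.png

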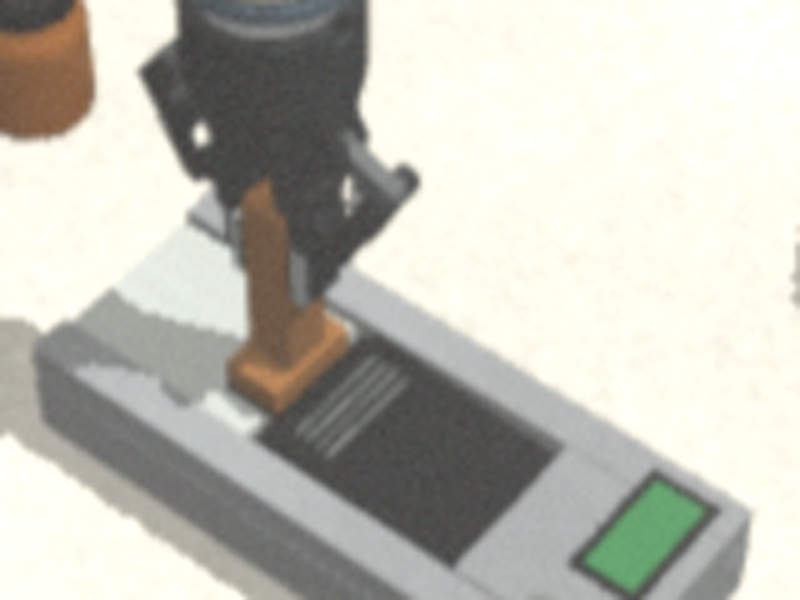

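Run:
```python
from h import *
a=cv2.imread("pics/d3.png")[300:560,180:580];b=cv2.imread("pics/d4.png")[300:560,180:580]
cv2.imwrite("pics/d34.png",cv2.resize(np.vstack([a,b]),None,fx=1.15,fy=1.15))
i=arm.capture("top");cv2.imwrite("pics/d4t.png",crop(i,250,180,390,280,5.5))
```

```text
(no output)
```

View pics/d34.png

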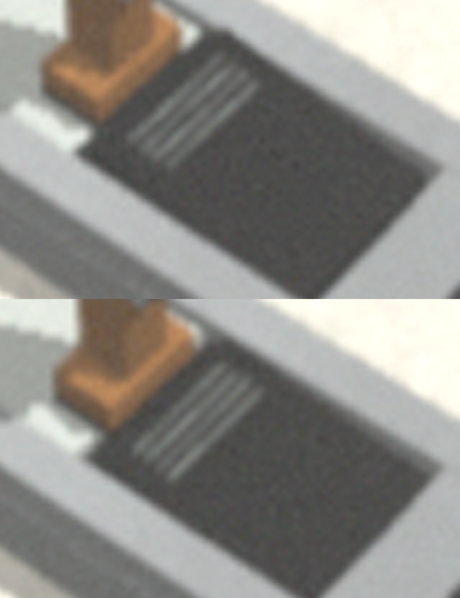

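View pics/d4t.png

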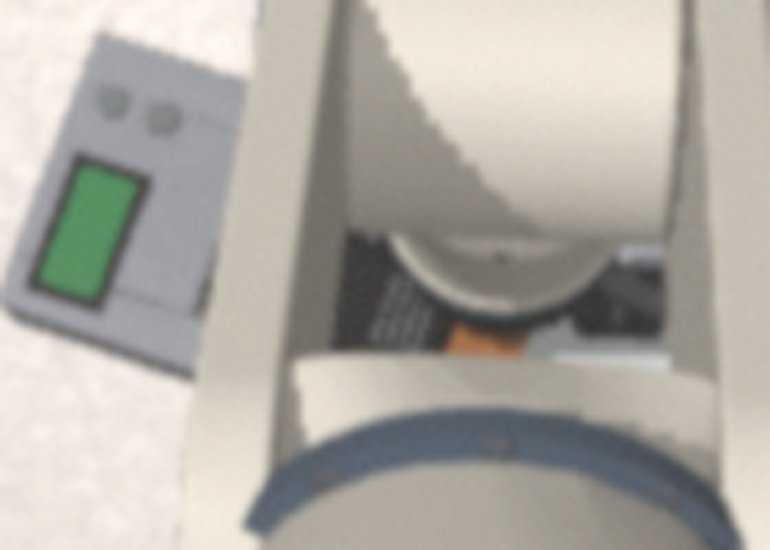

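```bash
cat >> h.py <<'E'
def cover(y0,rise):
    # tilted about tongue tip underside line: front on bay floor, rear raised by 'rise' at y=-65
    t=np.arcsin(rise/.13);c,s=np.cos(t),np.sin(t)
    def T(x,y,z):
        d=.065-y; return (x,.065+y0-c*d+s*0+s*z,.04+s*d+c*z)
    f=lambda x0,x1,y0_,y1,z:[T(x0,y0_,z),T(x1,y0_,z),T(x1,y1,z),T(x0,y1,z)]
    return [f(-.04,.04,-.057,.047,.016),f(-.04,.04,-.065,-.057,.006)]
E
python3 - <<'E'
from h import *
src=cv2.imread("pics/d4.png")[280:580,180:580]
out=[]
for y0,r in ((0,.015),(0,.008),(0,.0),(-.003,.008)):
    i=cv2.resize(cv2.imread("pics/d4.png"),None,fx=1,fy=1);wire(i,"scene",M,cover(y0,r),(250,150),5);out.append(i[280:580,180:580])
cv2.imwrite("pics/cw.png",np.vstack([np.hstack(out[:2]),np.hstack(out[2:])]))
E
```

```text
(no output)
```

View pics/cw.png

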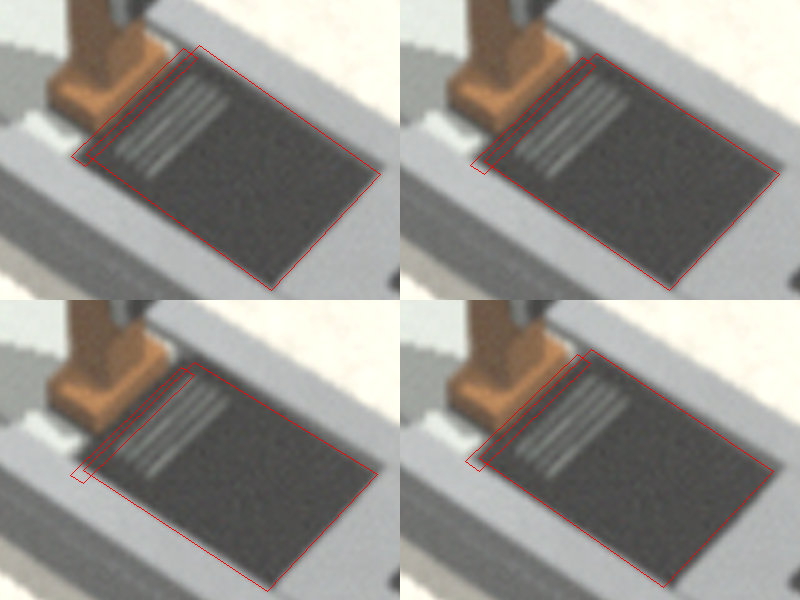

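Run:
```python
from h import *
out=[]
for n,y0,r in (("d3",-.003,.015),("d3",-.003,.010),("d4",0.0,.011),("d4",.002,.011)):
    i=cv2.imread(f"pics/{n}.png");wire(i,"scene",M,cover(y0,r),(250,150),5);out.append(cv2.resize(i[300:500,190:430],(400,333),interpolation=cv2.INTER_CUBIC))
cv2.imwrite("pics/cw2.png",np.vstack([np.hstack(out[:2]),np.hstack(out[2:])])[:600])
```

```text
(no output)
```

View pics/cw2.png

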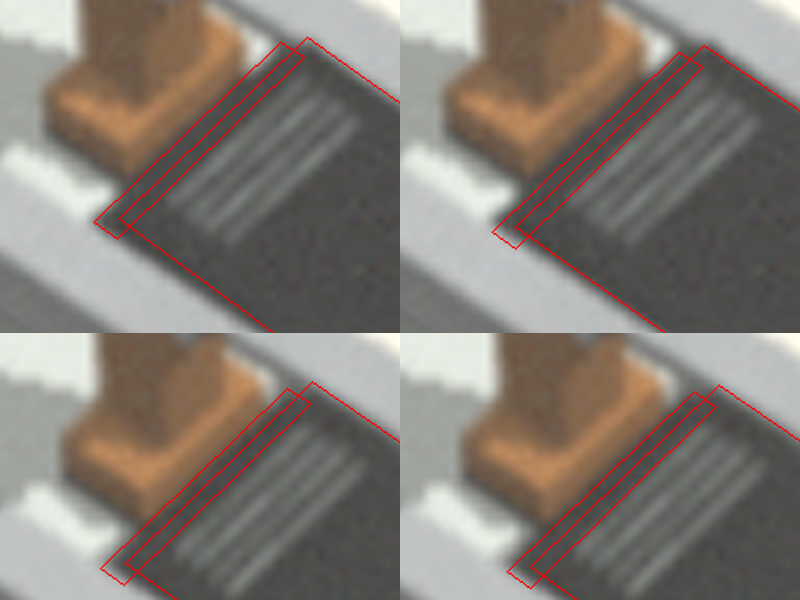

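```bash
python3 -m handwheel '[[[0.001,0,0],0],[[0,0,0],0]]';python3 -m handwheel '[[[0.001,0,0],0],[[0,0,0],0]]'
python3 - <<'E'
from h import *
tcp_m()
i=crop(arm.capture("scene"),286,206,350,254,12.5);cv2.imwrite(f"pics/d5.png",i)
E
```

```text
clock: 11.15
eef_pos: [0.5107, -0.0269, 0.2984]
orientation: [-90.0, -0.0, 70.2]
ft_force: [-0.7, -1.4, -1.3]
grip_width: 0.0252
clock: 11.35
eef_pos: [0.5111, -0.0259, 0.2984]
orientation: [-90.0, -0.0, 70.2]
ft_force: [0.1, -0.6, -0.1]
grip_width: 0.0253
TCP in meter 4.363524543786815e-05 -0.07452116676270791 sole 0.056977383187295505 yaw 70.1868911460108 [ 0.14742579 -0.58674963 -0.12842948] 11.35
```

View pics/d5.png

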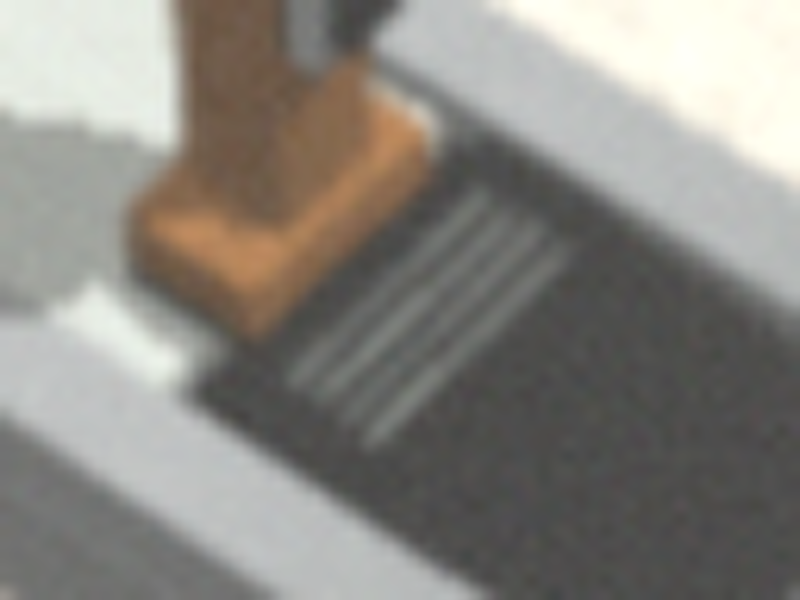

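The foot has started to ride over the ledge, and the vertical load is up about 2.5 N. I raise the sole 3 mm and push on the rear face of the thick body, to make sure the tongue is at the pocket end.

```bash
python3 -m handwheel '[[[0,-0.003,0],0],[[0,0,0],0]]';python3 -m handwheel '[[[0.001,0,0],0],[[0.001,0,0],0],[[0,0,0],0]]';python3 -m handwheel '[[[0.001,0,0],0],[[0,0,0],0]]';python3 -m handwheel '[[[0.001,0,0],0],[[0,0,0],0]]'
python3 - <<'E'
from h import *
tcp_m()
i=crop(arm.capture("scene"),286,206,350,254,12.5);cv2.imwrite(f"pics/d6.png",i)
E
```

```text
clock: 11.6
eef_pos: [0.5111, -0.026, 0.3016]
orientation: [-90.0, -0.0, 70.2]
ft_force: [0.3, 0.3, -3.3]
grip_width: 0.0254
clock: 11.9
eef_pos: [0.5117, -0.024, 0.3013]
orientation: [-90.0, -0.0, 70.2]
ft_force: [0.1, 0.3, -3.4]
grip_width: 0.0252
clock: 12.1
eef_pos: [0.5121, -0.0231, 0.3013]
orientation: [-90.0, 0.0, 70.2]
ft_force: [0.1, -0.3, -3.0]
grip_width: 0.0255
clock: 12.3
eef_pos: [0.5123, -0.0225, 0.3013]
orientation: [-90.0, 0.1, 70.2]
ft_force: [-0.6, -4.9, -2.4]
grip_width: 0.0254
TCP in meter 1.5098215875111037e-05 -0.07093305775502247 sole 0.05993784175962674 yaw 70.22218871332723 [-0.61977602 -4.90154309 -2.37279787] 12.3
```

View pics/d6.png

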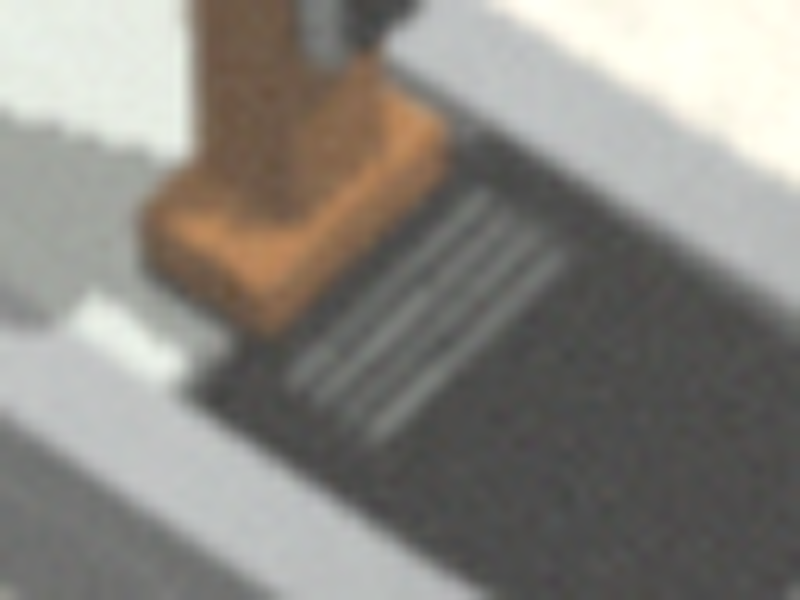

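```bash
python3 -m handwheel '[[[0.001,0,0],0],[[0,0,0],0],[[0,0,0],0]]'
python3 -c "
from h import *
tcp_m()"
```

```text
clock: 12.65
eef_pos: [0.5125, -0.022, 0.3014]
orientation: [-90.0, 0.1, 70.2]
ft_force: [-1.3, -6.8, -2.1]
grip_width: 0.0255
TCP in meter 4.640523936252222e-05 -0.07029432343701701 sole 0.05997241705422368 yaw 70.22975426132412 [-1.28387588 -6.77472939 -2.07378581] 12.65
```

Firm stop at 7 N with no cover motion, so the tongue is home. I back off, rise over the rear of the body and come down.

```bash
python3 -m handwheel '[[[-0.004,0,0],0],[[0,-0.02,0],0],[[0.0135,0,0],0],[[0.0135,0,0],0],[[0.0015,0.004,0],0],[[0,0.005,0],0],[[0,0,0],0]]'
python3 -c "
from h import *
tcp_m()"
```

```text
clock: 13.35
eef_pos: [0.5204, 0.002, 0.3109]
orientation: [-89.9, 0.1, 70.2]
ft_force: [-1.0, -0.9, -1.9]
grip_width: 0.0258
TCP in meter -0.000631264677011717 -0.0451211988609055 sole 0.06947207945993233 yaw 70.22663603469621 [-1.04525006 -0.94489639 -1.91555676] 13.35
```

```bash
for k in 1; do python3 -m handwheel '[[[0,0.002,0],0],[[0,0.001,0],0],[[0,0,0],0]]'; python3 -m handwheel '[[[0,0.001,0],0],[[0,0.001,0],0],[[0,0,0],0]]';python3 -m handwheel '[[[0,0.001,0],0],[[0,0.001,0],0],[[0,0,0],0]]'; done
python3 - <<'E'
from h import *
tcp_m()
i=crop(arm.capture("scene"),270,180,370,255,8);cv2.imwrite(f"pics/e1.png",i)
E
```

```text
clock: 13.65
eef_pos: [0.5209, 0.0015, 0.3092]
orientation: [-90.0, 0.0, 70.2]
ft_force: [0.2, -0.4, -3.0]
grip_width: 0.0257
clock: 13.95
eef_pos: [0.5212, 0.0016, 0.3076]
orientation: [-90.0, -0.0, 70.2]
ft_force: [-0.1, -0.5, -2.7]
grip_width: 0.0257
clock: 14.25
eef_pos: [0.5213, 0.0016, 0.3056]
orientation: [-90.1, 0.0, 70.2]
ft_force: [0.3, -2.4, 1.1]
grip_width: 0.025
TCP in meter 0.0002884512304013147 -0.04519601506421492 sole 0.06417272395387408 yaw 70.20040110617498 [ 0.26070763 -2.4478621   1.08102425] 14.25
```

View pics/e1.png

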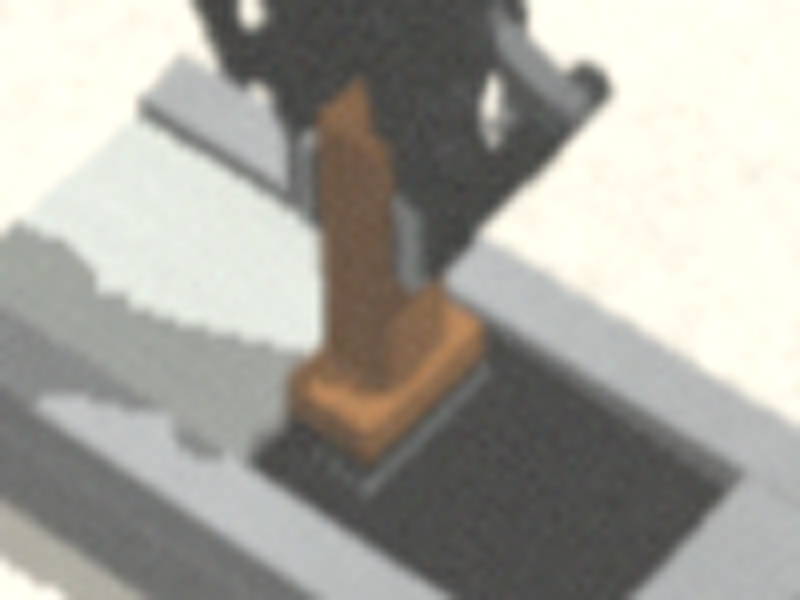

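```bash
for k in 1; do python3 -m handwheel '[[[0,0.001,0],0],[[0,0.001,0],0],[[0,0,0],0]]'; python3 -m handwheel '[[[0,0.001,0],0],[[0,0.001,0],0],[[0,0,0],0]]';python3 -m handwheel '[[[0,0.001,0],0],[[0,0.001,0],0],[[0,0,0],0]]'; done
python3 - <<'E'
from h import *
tcp_m()
i=crop(arm.capture("scene"),270,180,370,255,8);cv2.imwrite(f"pics/e2.png",i)
E
```

```text
clock: 14.6
eef_pos: [0.5207, 0.0019, 0.3029]
orientation: [-89.9, -0.0, 70.2]
ft_force: [-0.6, 0.0, -2.4]
grip_width: 0.0255
clock: 14.9
eef_pos: [0.5208, 0.0019, 0.3009]
orientation: [-89.9, 0.0, 70.2]
ft_force: [0.4, -0.0, -2.2]
grip_width: 0.0254
clock: 15.2
eef_pos: [0.521, 0.0018, 0.2992]
orientation: [-90.0, 0.0, 70.2]
ft_force: [-0.8, -0.1, -2.8]
grip_width: 0.0255
TCP in meter -5.187149735772292e-05 -0.04512619367472739 sole 0.057807324952724115 yaw 70.18695272706715 [-0.81618791 -0.0501361  -2.80374076] 15.2
```

View pics/e2.png

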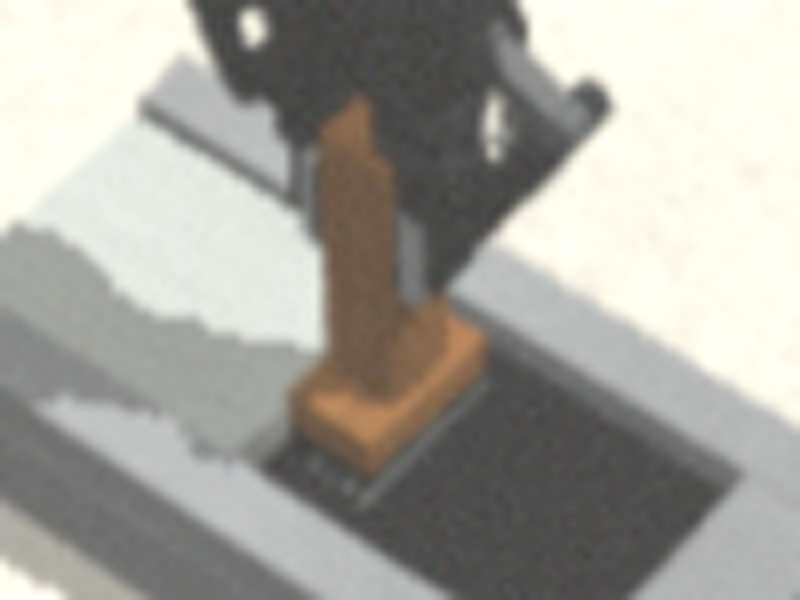

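The cover snapped down; the force dropped to zero. I press to the bottom to confirm.

```bash
python3 -m handwheel '[[[0,0.001,0],0],[[0,0.0005,0],0],[[0,0,0],0]]'; python3 -m handwheel '[[[0,0.0005,0],0],[[0,0.0005,0],0],[[0,0,0],0]]';python3 -m handwheel '[[[0,0.0005,0],0],[[0,0.0005,0],0],[[0,0,0],0]]'
python3 -c "
from h import *
tcp_m()"
```

```text
clock: 15.55
eef_pos: [0.521, 0.0017, 0.2978]
orientation: [-90.0, -0.0, 70.2]
ft_force: [0.7, 0.8, -3.2]
grip_width: 0.0252
clock: 15.85
eef_pos: [0.5211, 0.0017, 0.2974]
orientation: [-90.0, -0.0, 70.2]
ft_force: [-1.3, 0.1, 5.3]
grip_width: 0.0251
clock: 16.15
eef_pos: [0.5212, 0.0017, 0.2974]
orientation: [-90.0, -0.0, 70.2]
ft_force: [-6.0, -0.4, 16.8]
grip_width: 0.0254
TCP in meter 0.00016878858132964893 -0.045064224961225426 sole 0.0560396849360546 yaw 70.18639956246487 [-5.9782625  -0.36084092 16.82848572] 16.15
```

The sole stops firmly at 56.0 mm, which is the home height of the cover. I lift and look.

```bash
python3 -m handwheel '[[[0,-0.01,0],0],[[0,-0.03,0],0],[[0,-0.045,0],0],[[-0.045,0,0],0],[[-0.045,0,0],0],[[-0.045,0,0],0],[[-0.045,0,0],0],[[0,0,0],0]]'
python3 - <<'E'
from h import *
tcp_m()
s=crop(arm.capture("scene"),250,170,410,290,5);cv2.imwrite("pics/f1.png",s)
wire(s,"scene",M,cover(0,0),(250,170),5);cv2.imwrite("pics/f1w.png",s)
i=arm.capture("top");cv2.imwrite("pics/f1t.png",crop(i,240,175,400,285,5))
E
```

```text
clock: 16.95
eef_pos: [0.4584, -0.1714, 0.3813]
orientation: [-90.0, 0.1, 70.0]
ft_force: [-0.9, 1.0, -2.4]
grip_width: 0.025
TCP in meter -0.0002696658924580819 -0.22925857748304024 sole 0.1398554907373481 yaw 69.96773889729289 [-0.90528442  0.99517303 -2.35403563] 16.95
```

View pics/f1.png

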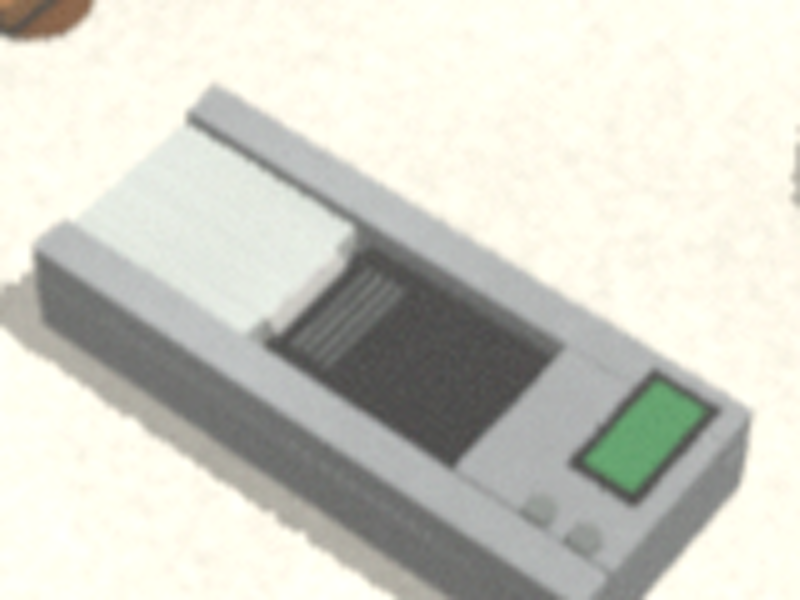

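View pics/f1t.png

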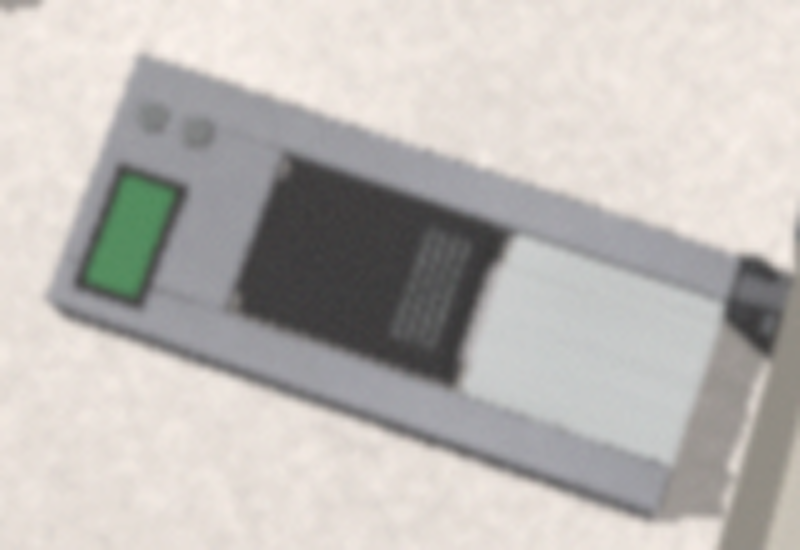

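The cover lies flat, and the light catch tooth stands over the ledge at about (310,295). Now I return the block to its place.

```bash
python3 -m handwheel '[[[0,0,0],-0.128],[[0,0,0],-0.128],[[0,0,0],0],[[0,0,0],0]]'
python3 -c "
from h import *
delta(.4472,-.3242,.2414)"
```

```text
clock: 17.45
eef_pos: [0.4603, -0.1668, 0.3809]
orientation: [-90.0, -0.0, 84.7]
ft_force: [0.6, 0.5, -3.4]
grip_width: 0.0254
eef [ 0.46033596 -0.16678694  0.38090382] yaw 84.71613722540711 tool dx,dy,dz [-0.158   0.1395 -0.0014]
```

```bash
python3 -m handwheel '[[[-0.04,0,0],0],[[-0.04,0,0],0],[[-0.04,0,0],0],[[-0.038,0,-0.0014],0],[[0,0,0],0],[[0,0.04,0],0],[[0,0.04,0],0],[[0,0.035,0],0],[[0,0,0],0],[[0,0,0],0]]'
python3 - <<'E'
from h import *
delta(.4472,-.3242,.2414)
cv2.imwrite("pics/g1.png",crop(arm.capture("scene"),150,90,310,210,5))
E
```

```text
clock: 18.45
eef_pos: [0.4476, -0.3245, 0.2662]
orientation: [-89.9, -0.0, 84.8]
ft_force: [0.4, 0.4, -2.8]
grip_width: 0.0254
eef [ 0.44763849 -0.32454301  0.26616356] yaw 84.80942567271838 tool dx,dy,dz [0.0003 0.0248 0.0005]
```

View pics/g1.png

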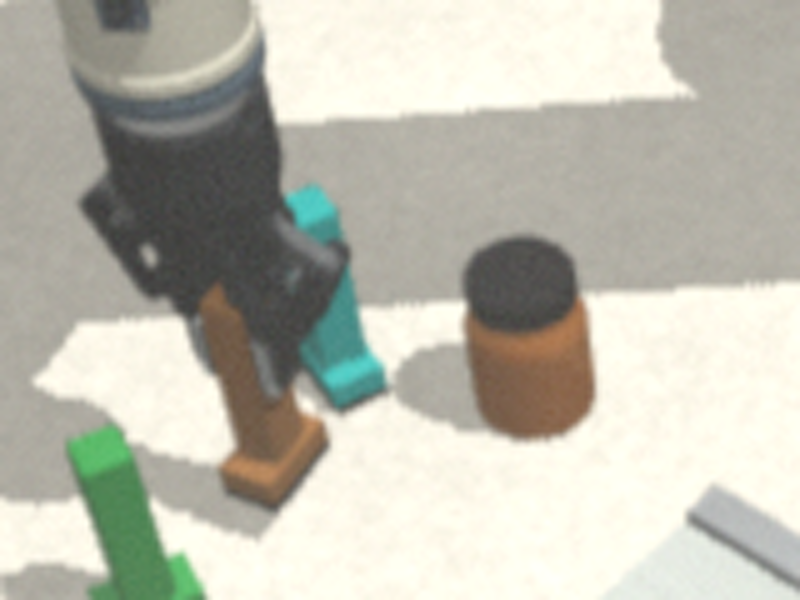

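The block hangs upright 25 mm above its old place. I lower gently to contact.

```bash
python3 -m handwheel '[[[0,0.01,0],0],[[0,0.008,0],0],[[0,0.004,0],0],[[0,0.001,0],0],[[0,0,0],0]]'; python3 -m handwheel '[[[0,0.001,0],0],[[0,0,0],0]]';python3 -m handwheel '[[[0,0.0006,0],0],[[0,0,0],0]]'
```

```text
clock: 19.0
eef_pos: [0.4472, -0.3251, 0.2428]
orientation: [-90.0, -0.0, 84.8]
ft_force: [-0.0, -0.8, -3.9]
grip_width: 0.0253
clock: 19.2
eef_pos: [0.4473, -0.3251, 0.242]
orientation: [-90.0, 0.0, 84.9]
ft_force: [-0.2, 0.5, -3.0]
grip_width: 0.0251
clock: 19.4
eef_pos: [0.4473, -0.3252, 0.2415]
orientation: [-90.0, 0.0, 84.9]
ft_force: [-1.1, 0.6, -1.7]
grip_width: 0.0253
```

```bash
python3 -m handwheel '[[[0,0.0004,0],0],[[0,0,0],0]]'; python3 -m handwheel '[[[0,0,0],0],[[0,0,0],0],[[0,0,0],0],[[0,0,0],0],[[0,0,0],0],[[0,0,0],0],[[0,0,0],0],[[0,0,0],0]]' 1
python3 -m handwheel '[[[0,-0.01,0],0],[[0,-0.03,0],0],[[0,-0.045,0],0],[[0,-0.045,0],0],[[0,-0.03,0],0],[[0,0,0],0]]'
python3 - <<'E'
from h import *
cv2.imwrite("pics/g2.png",arm.capture("scene"));cv2.imwrite("pics/g2t.png",arm.capture("top"))
a=crop(cv2.imread("pics/g2.png"),150,90,310,210,5);wire(a,"scene",[.4472,-.325,-.0926],PUSH,(150,90),5);cv2.imwrite("pics/g3.png",a)
E
```

```text
clock: 19.6
eef_pos: [0.4474, -0.3252, 0.2415]
orientation: [-90.0, 0.0, 84.9]
ft_force: [-1.2, 1.0, 4.9]
grip_width: 0.0253
clock: 20.4
eef_pos: [0.4473, -0.3251, 0.2409]
orientation: [-90.0, 0.0, 84.9]
ft_force: [0.3, 0.7, 0.3]
grip_width: 0.0855
clock: 21.0
eef_pos: [0.4482, -0.3258, 0.4065]
orientation: [-90.4, 0.3, 84.9]
ft_force: [0.4, -0.1, -0.3]
grip_width: 0.0856
```

View pics/g2.png

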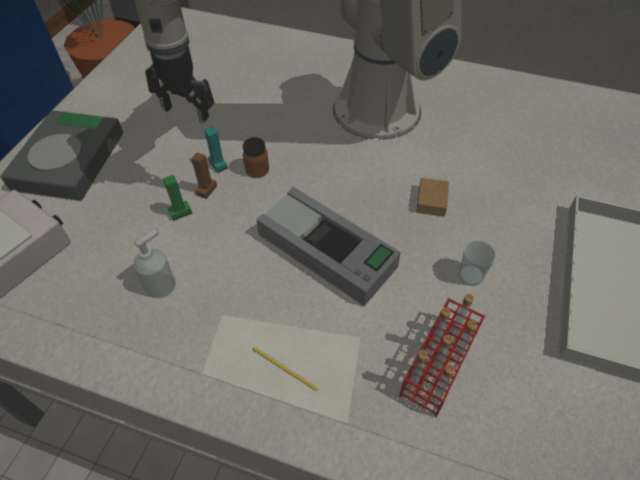

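View pics/g3.png

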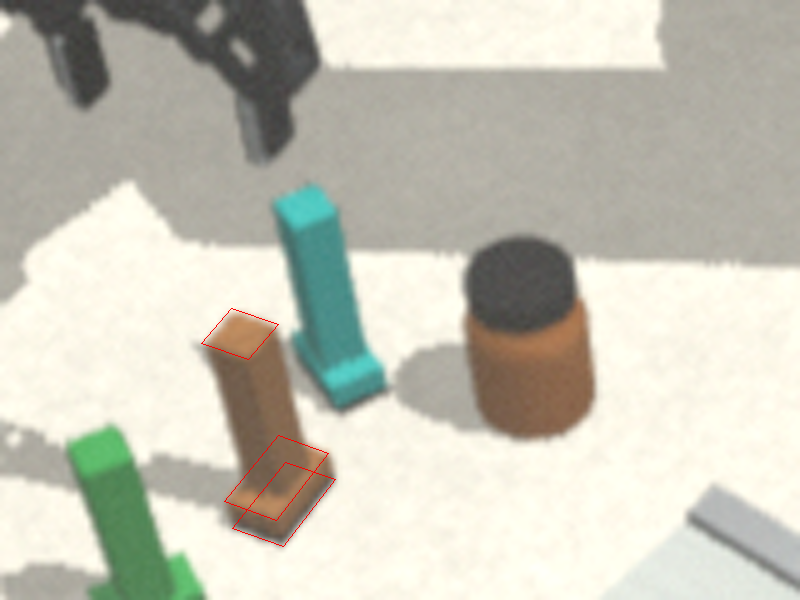

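View pics/g2t.png

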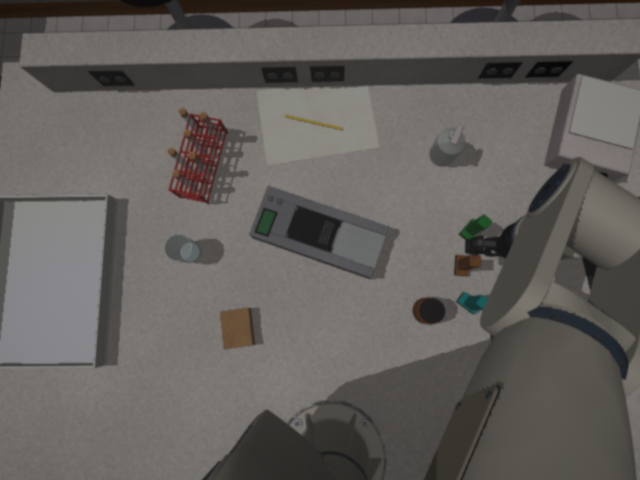

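The block stands upright at scene (204,175), the cover is flat in the bay at (333,240), the bystanders are where they were, and the gripper is clear. I'll settle and hand in.

```bash
python3 -m handwheel '[[[0,0,0],0],[[0,0,0],0],[[0,0,0],0]]'; python3 -c "
from bench import arm
print(arm.finish_job())"
```

```text
clock: 21.4
eef_pos: [0.4471, -0.325, 0.3997]
orientation: [-89.9, -0.1, 84.9]
ft_force: [0.4, 0.0, 0.3]
grip_width: 0.0856
the job is handed in; nothing more can be done
None
```

The sample bay is closed: the cover lies flat under the catch and the press block is back on the bench. I handed the job in at 21.4 s.

- **Push:** I pushed the cover along its channel with the brown block until it stopped firmly, at about 7 N with no further motion. The measured cover position was y ≈ 0 to +1 mm in the meter frame.
- **Press:** I pressed straight down on the cover's rear with the block. The load built to about 4 N above the block's weight in my readings, then dropped to zero as the cover snapped down. The readings were 0.3 s apart, so the true peak was probably higher. The sole then stopped firmly at 56.0 mm, the cover's home height.
- **Final pictures:** The cover is flat with the catch tooth over its ledge. The block stands upright about 1 mm from where it started, the bystanders and look-alikes look unmoved, and the gripper is open and clear.

**One deviation:** near the end of the push, the block's foot slid slightly onto the cover's rear ledge, pressing on it with about 2.5 N. I raised the block 3 mm and finished the push on the cover's thick rear face. The cover was touched only by the block throughout.

No check failed. I could not read the catch joint directly, so its state rests on the pictures and the height and force readings.

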